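# Swing the funnel over the conical flask

### The arm

A 6-joint arm with a two-finger parallel gripper is mounted at the origin on the work surface. World frame = base frame: x ahead of the robot, y to its left, z up, the work surface at z = 0. Lengths are in m, angles in rad, forces in N, time in s.
With the tool pointing down it reaches from about 0.35 to 0.975 m from the base axis. Payload 4.9 kg.
Tool frame: the origin (TCP) lies at the very end of the fingers, on their centre line; the grasp point (between the pads) lies 19 mm behind it; x points along the fingers, y is the direction in which the jaws open and shut, and the axes are right-handed (so a half turn about x gives the same grasp; the last joint's range is limited). The gripper opens to 85 mm and grips with 20 to 120 N. Pads are 22 mm wide; open, the fingers measure 114 mm over their backs; the gripper's body (76 mm by 85 mm) begins 54 mm behind the grasp point. The pads swing forward as they close: fully open they stand 13 mm farther back than shut.
Start: joints at [-1.299, 0.053, 1.613, -0, 1.476, -0.119], TCP at [0.238, -0.578, 0.231] pointing down, gripper open.
Joint ranges: [-3.01, 3.01], [-1.01, 2.22], [0.06, 2.58], [-1.02, 4.17], [0.09, 2.62], [-3.14, 3.14]. Speed limits (rad/s): [2.57, 2.57, 3.14, 3.14, 3.14, 3.14].

### API

Orientations are given as a unit quaternion [w, x, y, z].
In Python, from plant import manip gives the robot as it stands.
- The arm moves only by the tool play_rows, never from a script. Its argument "plan" is a list of rows, each a list of 5 numbers: the shift along the tool's x, y, z in mm, then the turn about the tool's x in rad, then the closure, from -1 (fully open) to 1 (shut). A call has 1 to 8 rows; each row is the pose to reach, as a shift and turn from the pose commanded when the call began, along the tool's axes at that moment; what a row does not reach only later rows make up. A row lasts 1/8 s, in which the tool goes at most 62.5 mm and 10.7 degrees, less where a joint would pass 70% of its speed; a pose out of reach is approached as far as the arm can. A call with a gripper value outside its range is refused whole. The fingers move at their own pace and stop on an object; the grip force is fixed at half the most. Time passes only in rows, so rows that repeat a pose let the fingers close. It gives the time, the measured TCP pose, the force and the opening at its end, in the units of the state.
- manip.state(): the state, without advancing time (a new reading comes with each control period).
- manip.grab_frame(name): name is "side" or "top"; returns a dict with "img" (480x640x3 uint8, red, green, blue), "range_z" (480x640 float32, m along the optical axis (not along the pixel's ray), 0 where there is no reading), "fx", "fy", "cx", "cy" (pixels), "k1" (the pictures are not rectified: a ray, as slopes to the right and down, at radius r is drawn at 1 + k1 r^2 times it, then the intrinsics apply), "origin" and "rotation" of the camera in the world. Camera axes: x right, y up, looking along -z (the intrinsics and any distortion apply to the point x, -y, -z); pixel columns grow to the right and rows downward; lengths in m; the calibration is good to about 2 mm. A picture is of the moment at which its call begins.
- manip.job_done(): hands the job in, once; it reports no verdict.
The state is a dict: "time": time; "joint_pos": joint angles; "joint_vel": joint speeds; "joint_efforts": joint torques, N m; "tool_pos": TCP position; "tool_rot": TCP orientation; "contact_force": force on the tool from outside, world axes, zero at the start; "ft_torque": the same for the moment, N m; "gripper_width": opening from 0.0 (shut) to 1.0 (fully open).
Only numpy, scipy, OpenCV 4.12 (cv2) and the standard library are available. Lean on these libraries where they do the work, as an engineer would, in place of code of your own. Each camera call takes 0.05 s, during which the arm holds its last target. There are 200 camera calls.

### The job

The conical flask is the next to be filled: with a fingertip, push sideways on the stand's ring arm and swing it round until the funnel's stem hangs over the middle of the conical flask's mouth, then take the finger away so that the arm stays there by itself. Push gently on the bare bar of the arm without gripping it, keep off the funnel, which only sits loose in the ring, and leave the flask, the beaker and the other things where they stand.

Things in the scene. Friction and masses are not known exactly. Their poses are not given: they have to be found in the camera images.
- rod_top (a point): Top end, on the axis, of the upright steel rod (12 mm thick, upright, top 295 mm above the table) of a small laboratory support stand that does not move. The ring arm turns about this rod's axis. Its grey base plate (200 x 125 x 19 mm high) reaches 170 mm from the rod towards the robot's side.
- ring_center (a point): Centre of the ring at the end of the ring arm, in the plane of ring and bar, 265 mm above the table and 175 mm from the rod's axis. The ring is of 8 mm round bar, 84 mm over all, 68 mm inside. Its x axis points along the arm, away from the rod; z is up.
- bar_mid (a point): The place to push: a point on the centre line of the arm's straight round bar (10 mm thick, level, 265 mm above the table), 78 mm from the rod's axis. The bare bar runs from 29 mm (end of the aluminium clamp boss, 36 mm high and 30 mm across, on the rod) to 133 mm (the ring) from the axis; above the ring's plane the funnel's rim overhangs the bar from 125 mm on. Its x axis points along the arm, away from the rod; z is up.
- ring_arm (a joint): Turn of the ring arm about the rod since the start, rad, positive counter-clockwise seen from above, 0 at the start, free for 2.4 rad either way. It is stiff: it moves only while pushed (about 3 N at bar_mid) and stays where it is left.
- stem_tip (a point): Lower end, on the axis, of the stem (8 mm thick there) of the white plastic funnel sitting loose in the ring: 100 mm across the rim, 142 mm tall, its rim 33 mm above and its stem tip 109 mm below the ring's plane. The tip hangs 156 mm above the table, 11 mm above the flask's rim, and passes over the flask and the beaker without touching. z is up along the funnel.
- flask_mouth (a point): Centre of the mouth, at the rim, of the empty glass conical flask (145 mm tall, 85 mm across its foot, narrowing to a 34 mm neck with a mouth 35 mm inside at the flared rim and 30 mm in the neck), loose on the table, on one side of the stand; the beaker stands on the other side. The mouth lies 170 to 179 mm from the rod's axis, so that the stem can be brought over it. z is up along the flask.
- beaker: Plain glass beaker, 110 mm tall, 82 mm across the rim, loose, on the opposite side of the stand from the flask. Origin: centre of its underside.
- bowl: Steel bowl, 60 mm tall, 170 mm across, loose. Origin: centre of its underside.
- jar: White plastic screw-top jar, 75 mm tall, 60 mm across, loose. Origin: centre of its underside.
- cylinder: Clear measuring cylinder on a blue foot, 230 mm tall, 27 mm thick, foot 68 mm across, loose, standing behind the rod as seen from the robot. Origin: centre of its underside.
There are look-alikes about, which are no part of the job. What is shaped like the part that bears stem_tip but pink is not meant.

How it is judged:
At the end, for the whole second after the job is handed in: The stem's end is within 10 mm of the centre line of the flask's mouth, so that all of it is over the opening; the arm is at rest, the funnel sits upright in its ring (within 7 degrees, not raised by 10 mm or more) and the flask stands upright within 10 mm of where it stood (horizontal distance between stem_tip and flask_mouth below 0.01 m and z of stem_tip in the frame of ring_center below -0.098 m and horizontal distance between stem_tip and ring_center below 0.012 m and angle between stem_tip's own z axis and vertical below 0.12 rad and velocity of joint ring_arm between -0.05 and 0.05 rad/s and distance of flask_mouth from where it was at the start of the episode below 0.01 m and angle between flask_mouth's own z axis and vertical below 0.05 rad); the robot touches nothing.
It fails at once if the funnel is lifted out of its ring (raised by more than 12 mm) or tipped in it (more than 17 degrees) (z of stem_tip in the frame of ring_center above -0.096 m or angle between stem_tip's own z axis and vertical above 0.3 rad).
It fails at once if the fingers or the arm push on the funnel (over 1 N) (contact force between any of the fingers, the arm and funnel above 1 N).
It fails at once if the ring arm is gripped or shoved with over 15 N (contact force between the fingers and ring_arm above 15 N).
It fails at once if the flask is moved (over 10 mm) or tipped (distance of flask_mouth from where it was at the start of the episode above 0.01 m or angle between flask_mouth's own z axis and vertical above 0.2 rad).
It fails at once if a bystander is moved by more than 15 mm (distance of any of beaker, bowl, jar, cylinder from where it was at the start of the episode above 0.015 m).
It also fails if it takes over 45 s, if anything falls off the work surface, if the arm or the gripper's body presses on something with over 40 N, if the wrist force passes 120 N, or if a joint passes its speed limit or range.

## Working session

There is one attempt and no reset: what is moved stays moved. The work goes in short steps, Python scripts to look and compute and a tool call to move; the robot and the scene stay as the last step left them, time stands still between calls to the robot, and variables do not carry over. Pictures are saved under pics/ and viewed, about 8 in all and at most 12, crops included, and the job is handed in when it is done.

Besides the shell and the picture viewer there is one more tool, called after "Call:" as name([rows], argument=value, ...), one row to a line, values as JSON. play_rows: Moves the arm, as the interface text tells. Its arguments: {"type":"object","properties":{"plan":{"type":"array"}},"required":["plan"]}

```bash
mkdir -p pics; cat > h.py <<'E'
import numpy as np, cv2
from plant import manip
def ray(f,u,v):
    x=(u-f["cx"])/f["fx"]; y=(v-f["cy"])/f["fy"]; r=np.hypot(x,y); s=r
    for _ in range(20): s=r/(1+f["k1"]*s*s)
    k=s/r if r>0 else 1
    return np.array([x*k,-y*k,-1.0])
def P(f,u,v,z=None):
    d=np.array(f["rotation"])@ray(f,u,v); o=np.array(f["origin"])
    if z is not None: return o+d*(z-o[2])/d[2]
    return o+d*f["range_z"][int(v),int(u)]
def proj(f,p):
    c=np.array(f["rotation"]).T@(np.array(p)-np.array(f["origin"])); x=c[0]/-c[2]; y=-c[1]/-c[2]; k=1+f["k1"]*(x*x+y*y)
    return f["fx"]*x*k+f["cx"],f["fy"]*y*k+f["cy"]
E
python3 - <<'E'
from h import *
import pickle
for n in("side","top"):
    f=manip.grab_frame(n); pickle.dump(f,open(n+"0.pkl","wb")); cv2.imwrite(f"pics/{n}0.png",f["img"][:,:,::-1])
    print(n,f["origin"],f["rotation"],f["fx"],f["k1"])
print(manip.state())
E
```

```text
side [0.24539391 0.77062887 0.72804383] [-0.16089182 -0.09084259  0.46603606  0.86525825] 490.26877752160436 -0.12530683520066616
top [0.3294056  0.00234864 1.45198396] [ 0.71012371  0.05762081 -0.05686569 -0.69940722] 532.512282785023 -0.0016232696084905107
{'time': 0.1, 'joint_pos': array([-1.29904349e+00,  5.32745182e-02,  1.61414732e+00,  1.20308699e-06,
        1.47599982e+00, -1.19000507e-01]), 'joint_vel': array([ 4.26440597e-04, -1.21636011e-03, -2.90214038e-03, -5.19355280e-04,
       -7.51011354e-04, -8.86323026e-05]), 'joint_efforts': array([ 2.77374471e-05, -3.94901204e+01, -3.71364069e+01, -2.51334143e-05,
        3.88001004e-03,  2.69553681e-05]), 'tool_pos': array([ 0.23790242, -0.57734635,  0.23020168]), 'tool_rot': array([-0.13663003, -0.6936046 , -0.13791962,  0.69370244]), 'contact_force': array([-0.51810476,  0.02609191,  0.51120025]), 'ft_torque': array([-0.01675494, -0.03640556,  0.00462957]), 'gripper_width': 0.9977669245470125}
```

View pics/side0.png

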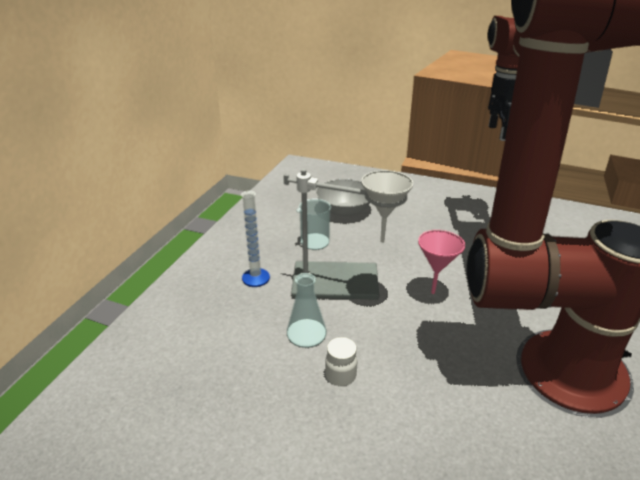

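View pics/top0.png

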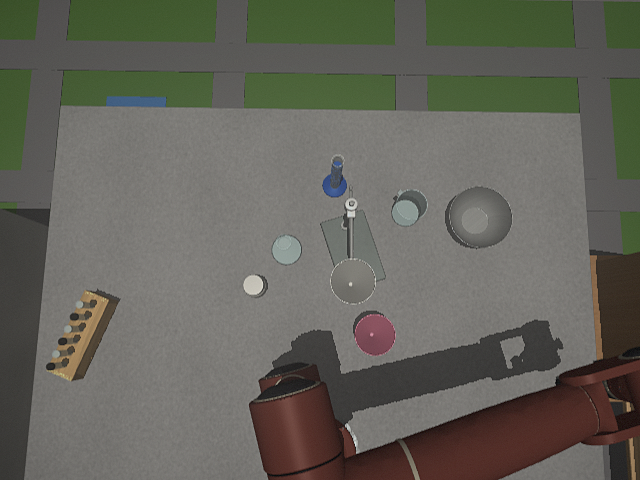

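The side view shows the white funnel in its ring at about (385,190), the rod top near (303,178), the flask at about (305,310) and a pink decoy. In the top view the rod top is near (351,204), the funnel (353,281), the flask about (287,249), on the left (+y), and the beaker about (408,208). `rotation` is a quaternion, so I'll fix the helper and enlarge the images.

```bash
sed -i 's/^from plant/from scipy.spatial.transform import Rotation\nfrom plant/; s/np.array(f\["rotation"\])/R(f)/' h.py
cat >> h.py <<'E'
def R(f):
    q=f["rotation"]; return Rotation.from_quat([q[1],q[2],q[3],q[0]]).as_matrix()
E
python3 - <<'E'
from h import *
import pickle
t=pickle.load(open("top0.pkl","rb")); s=pickle.load(open("side0.pkl","rb"))
a=cv2.resize(t["img"][180:310,260:420],(800,650),interpolation=cv2.INTER_CUBIC)[:600]
cv2.imwrite("pics/tc.png",a[:,:,::-1])
b=cv2.resize(s["img"][160:350,270:430],None,fx=3.1,fy=3.1,interpolation=cv2.INTER_CUBIC)
cv2.imwrite("pics/sc.png",b[:,:,::-1])
E
```

```text
(no output)
```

View pics/tc.png

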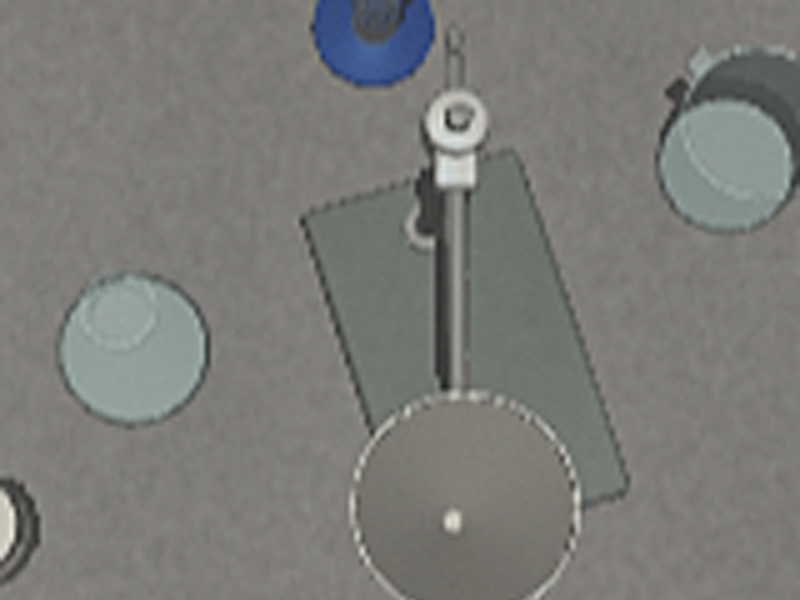

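View pics/sc.png

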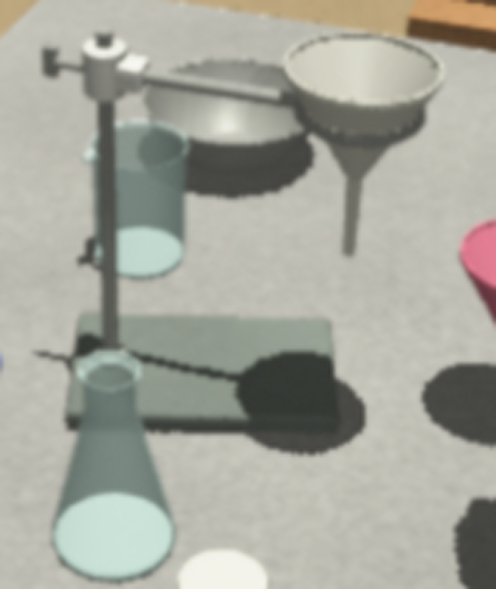

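The top crop gives rod top (458,118), funnel rim centre (465,505), flask foot (134,349) and flask rim (119,313). The side crop gives flask rim centre (108,370), rod top (104,38) and stem tip (349,253).

```bash
cat > m.py <<'E'
from h import *
import pickle
t=pickle.load(open("top0.pkl","rb")); s=pickle.load(open("side0.pkl","rb"))
T=lambda u,v:((u+.5)/5-.5+260,(v+.5)/5-.5+180)
S=lambda u,v:((u+.5)/3.1-.5+270,(v+.5)/3.1-.5+160)
np.set_printoptions(precision=4,suppress=True)
o=lambda n,p:print(n,p)
o("rod T",P(t,*T(458,118),.295)); o("rod S",P(s,*S(104,38),.295))
o("fun T",P(t,*T(465,505),.298)); o("fun S",P(s,*S(363,70),.298)); o("tip S",P(s,*S(349,253),.156))
o("foot T",P(t,*T(134,349),0.0)); o("mouth T",P(t,*T(119,313),.145)); o("mouth S",P(s,*S(108,370),.145)); o("foot S",P(s,*S(114,535),0))
o("beaker T",P(t,*T(726,165),0)); 
rod=P(t,*T(458,118),.295)[:2]; fun=P(t,*T(465,505),.298)[:2]; m=P(t,*T(119,313),.145)[:2]
for n,q in(("fun",fun),("mouth",m)):
  d=q-rod; print(n,np.hypot(*d),np.arctan2(d[1],d[0]))
bb=P(t,*T(454,290),.27)[:2]; print("bar",bb)
E
python3 m.py
```

```text
rod T [ 0.6029 -0.0732  0.295 ]
rod S [ 0.5946 -0.0575  0.295 ]
fun T [ 0.4302 -0.0768  0.298 ]
fun S [ 0.424  -0.0666  0.298 ]
tip S [ 0.425  -0.0741  0.156 ]
foot T [0.5394 0.0855 0.    ]
mouth T [0.5364 0.0851 0.145 ]
mouth S [0.5349 0.0888 0.145 ]
foot S [0.5351 0.0845 0.    ]
beaker T [ 0.648  -0.2419  0.    ]
fun 0.17275527170288074 -3.120795999400996
mouth 0.1716435864668469 1.9683511971777723
bar [ 0.5294 -0.0734]
```

```bash
cat > go.py <<'E'
from h import *
rod=np.array([.603,-.0732]); np.set_printoptions(precision=3,suppress=True)
def rel(px,py,pz,pushdir=None):
    """row (mm, rad) from the current pose; pushdir = world angle that tool +-z should face"""
    s=manip.state(); q=s["tool_rot"]; M=Rotation.from_quat([q[1],q[2],q[3],q[0]]).as_matrix()
    d=M.T@(np.array([px,py,pz])-s["tool_pos"])*1000
    a=np.arctan2(M[1,2],M[0,2]); t=0 if pushdir is None else -(pushdir-a)
    return d, (t+np.pi/2)%np.pi-np.pi/2   # face either way
def arm(phi,r=.078,off=.016): # finger centre, off behind the bar, push clockwise
    return rod+r*np.array([np.cos(phi),np.sin(phi)])-off*np.array([np.sin(phi),-np.cos(phi)])
E
python3 - <<'E'
from go import *
s=manip.state();q=s["tool_rot"];print(Rotation.from_quat([q[1],q[2],q[3],q[0]]).as_matrix())
for p in [(.3,-.5,.40),(.525,-.15,.40),(.525,-.15,.25)]: print(p,*rel(*p,np.pi/2))
print(arm(3.15),arm(3.15,off=.04),arm(1.968))
E
```

```text
[[-0.     0.381 -0.925]
 [ 0.002 -0.925 -0.381]
 [-1.    -0.002 -0.   ]]
(0.3, -0.5, 0.4) [-169.692  -48.172  -86.914] -1.1800432920773867
(0.525, -0.15, 0.4) [-169.186 -286.091 -428.264] -1.1800432920773867
(0.525, -0.15, 0.25) [ -19.186 -285.818 -428.231] -1.1800432920773867
[ 0.525 -0.09 ] [ 0.525 -0.114] [ 0.558 -0.007]
```

Call:
play_rows([
  [-60,0,0,0,1],
  [-120,0,0,0,1],
  [-170,-20,-30,-0.15,1],
  [-170,-50,-75,-0.3,1],
  [-170,-80,-120,-0.45,1],
  [-170,-110,-165,-0.6,1],
  [-170,-140,-210,-0.75,1],
  [-170,-170,-255,-0.9,1],
])

```text
time: 1.1
tool_pos: [0.4097, -0.3219, 0.4007]
tool_rot: [0.426, 0.564, 0.427, -0.564]
contact_force: [0.9, -0.0, -0.4]
gripper_width: 0.002
```

```bash
python3 -c "
from go import *
s=manip.state();print(s['time'],s['tool_pos'],s['joint_pos'],s['gripper_width'],rel(.525,-.15,.40,np.pi/2))"
```

```text
1.1 [ 0.41  -0.322  0.401] [-0.809 -0.239  1.609  0.     1.772 -0.534] 0.00177786793728904 (array([   0.768,   64.243, -196.767]), np.float64(-0.27535317760359224))
```

Call:
play_rows([
  [0,16,-49,-0.14,1],
  [0,32,-98,-0.275,1],
  [0,48,-147,-0.275,1],
  [0,64,-197,-0.275,1],
  [50,64,-197,-0.275,1],
  [100,64,-197,-0.275,1],
  [151,64,-197,-0.275,1],
  [151,64,-197,-0.275,1],
])

```text
time: 2.1
tool_pos: [0.5221, -0.1505, 0.2444]
tool_rot: [-0.495, -0.5, -0.502, 0.503]
contact_force: [-0.3, 0.6, 0.3]
gripper_width: 0.004
```

```bash
python3 - <<'E'
from go import *
s=manip.state();print(s['time'],s['tool_pos'],s['joint_pos'],s['contact_force'])
for ph,of in[(3.15,.04),(3.15,.02),(3.15,.012)]: print(*rel(*arm(ph,off=of),.25,ph-np.pi/2))
f=manip.grab_frame("top"); cv2.imwrite("pics/t1.png",cv2.resize(f["img"][150:310,240:440],(800,640))[:600,:,::-1])
E
```

```text
2.1 [ 0.522 -0.151  0.244] [-0.418 -0.143  1.78   0.     1.515 -0.413] [-0.309  0.602  0.311]
[ -5.446   2.975 -36.702] -0.013289142565486411
[ -5.354   2.71  -56.7  ] -0.013289142565486411
[ -5.317   2.604 -64.699] -0.013289142565486411
```

View pics/t1.png

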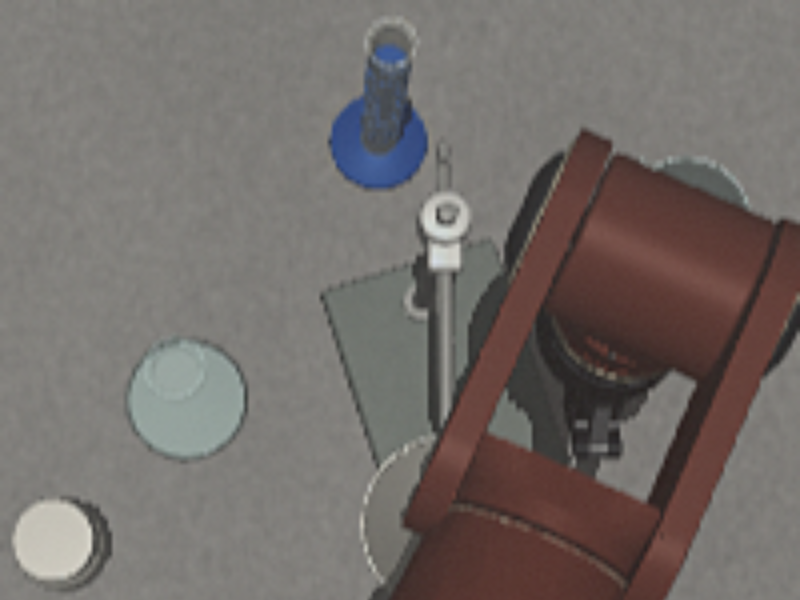

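The arm, flask and bowl are undisturbed, and the fingertip is clear on the −y side of the bar. Next I'll approach gently.

Call:
play_rows([
  [-5,1,-12,-0.01,1],
  [-5,2,-24,-0.01,1],
  [-5,3,-36,-0.01,1],
  [-5,3,-46,-0.01,1],
  [-5,3,-50,-0.01,1],
  [-5,3,-54,-0.01,1],
  [-5,3,-57,-0.01,1],
  [-5,3,-60,-0.01,1],
])

```text
time: 3.15
tool_pos: [0.5283, -0.0919, 0.2552]
tool_rot: [0.501, 0.499, 0.501, -0.499]
contact_force: [-0.7, -0.1, 0.4]
gripper_width: -0.002
```

```bash
cat > nx.py <<'E'
from go import *
import sys
s=manip.state();p=s['tool_pos'];print(s['time'],p,s['contact_force'])
# current arm angle if in contact (off 16)
d=p[:2]-rod; off=float(sys.argv[1]); rr=np.hypot(*d); ph0=np.arctan2(d[1],d[0])%(2*np.pi)-np.arcsin(off/rr); print("phi now",ph0,"r",np.sqrt(rr*rr-off*off))
for k in range(1,9):
    ph=ph0-k*float(sys.argv[2]); print(round(ph,3),*rel(*arm(ph,off=off),.25,ph-np.pi/2))
E
python3 nx.py .016 .07
```

```text
3.15 [ 0.528 -0.092  0.255] [-0.674 -0.095  0.389]
phi now 3.177903267403952 r 0.07533584297361917
3.108 [ 5.21  -3.764 -5.378] 0.03831393964560803
3.038 [  5.21   -4.48  -10.904] 0.10831393964560831
2.968 [  5.21   -4.809 -16.467] 0.1783139396456077
2.898 [  5.21   -4.748 -22.039] 0.248313939645608
2.828 [  5.21   -4.297 -27.594] 0.3183139396456083
2.758 [  5.21   -3.459 -33.103] 0.3883139396456077
2.688 [  5.21   -2.237 -38.54 ] 0.45831393964560796
2.618 [  5.21   -0.638 -43.878] 0.5283139396456082
```

Call:
play_rows([
  [3,-2,-3,0.02,1],
  [4,-4,-6,0.04,1],
  [4,-4,-8,0.06,1],
  [4,-4,-10,0.09,1],
  [4,-4,-12,0.12,1],
  [4,-4,-14,0.14,1],
  [4,-4,-16,0.17,1],
  [4,-4,-16,0.17,1],
])

```text
time: 4.15
tool_pos: [0.5242, -0.0755, 0.251]
tool_rot: [0.457, 0.54, 0.457, -0.539]
contact_force: [-0.4, -1.6, 1.0]
gripper_width: -0.001
```

```bash
python3 - <<'E'
from go import *
f=manip.grab_frame("side"); cv2.imwrite("pics/s1.png",cv2.resize(f["img"][150:350,250:450],(600,600))[:,:,::-1])
E
python3 nx.py .016 .07
```

```text
4.2 [ 0.524 -0.076  0.251] [-0.676 -1.478 -0.252]
phi now 2.967056142483293 r 0.07717143674339237
2.897 [ 1.023 -1.703 -5.511] 0.07972500524713144
2.827 [  1.028  -2.19  -11.062] 0.14972500524713173
2.757 [  1.032  -2.288 -16.634] 0.219725005247132
2.687 [  1.036  -1.996 -22.199] 0.2897250052471323
2.617 [  1.04   -1.316 -27.729] 0.3597250052471317
2.547 [  1.044  -0.25  -33.199] 0.429725005247132
2.477 [  1.047   1.195 -38.581] 0.49972500524713226
2.407 [  1.051   3.013 -43.848] 0.5697250052471317
```

View pics/s1.png

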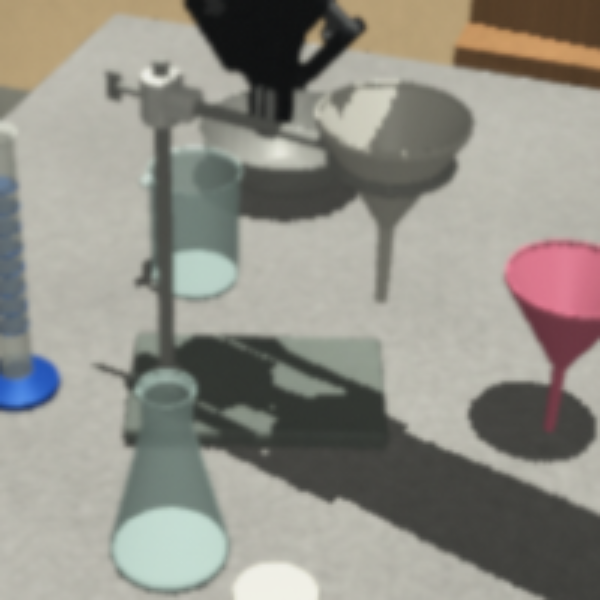

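The finger tips are on the bar behind it, and the arm has begun to turn. The funnel is upright at about (390,130) and the flask is unmoved. I'll keep pushing along the circle.

Call:
play_rows([
  [1,-1.7,-5.5,0.08,1],
  [1,-2.2,-11,0.15,1],
  [1,-2.3,-16.6,0.22,1],
  [1,-2,-22.2,0.29,1],
  [1,-1.3,-27.7,0.36,1],
  [1,-0.3,-33.2,0.43,1],
  [1,1.2,-38.6,0.5,1],
  [1,1.2,-38.6,0.5,1],
])

```text
time: 5.2
tool_pos: [0.5321, -0.0374, 0.2503]
tool_rot: [0.31, 0.636, 0.31, -0.635]
contact_force: [-0.3, -0.7, -0.0]
gripper_width: 0.0
```

```bash
python3 nx.py .016 .05; python3 - <<'E'
from go import *
import pickle
f=manip.grab_frame("top"); pickle.dump(f,open("t2.pkl","wb")); cv2.imwrite("pics/t2.png",cv2.resize(f["img"][160:310,250:450],(800,600),interpolation=cv2.INTER_CUBIC)[:,:,::-1])
E
```

```text
5.2 [ 0.532 -0.037  0.25 ] [-0.339 -0.691 -0.031]
phi now 2.4710061318040997 r 0.07775796268620262
2.421 [ 0.319 -0.916 -3.925] 0.05709436455374828
2.371 [ 0.325 -1.394 -7.877] 0.10709436455374854
2.321 [  0.331  -1.673 -11.848] 0.15709436455374837
2.271 [  0.337  -1.754 -15.828] 0.20709436455374863
2.221 [  0.343  -1.635 -19.807] 0.25709436455374846
2.171 [  0.349  -1.318 -23.775] 0.3070943645537487
2.121 [  0.354  -0.803 -27.722] 0.35709436455374854
2.071 [  0.36   -0.091 -31.639] 0.40709436455374837
```

View pics/t2.png

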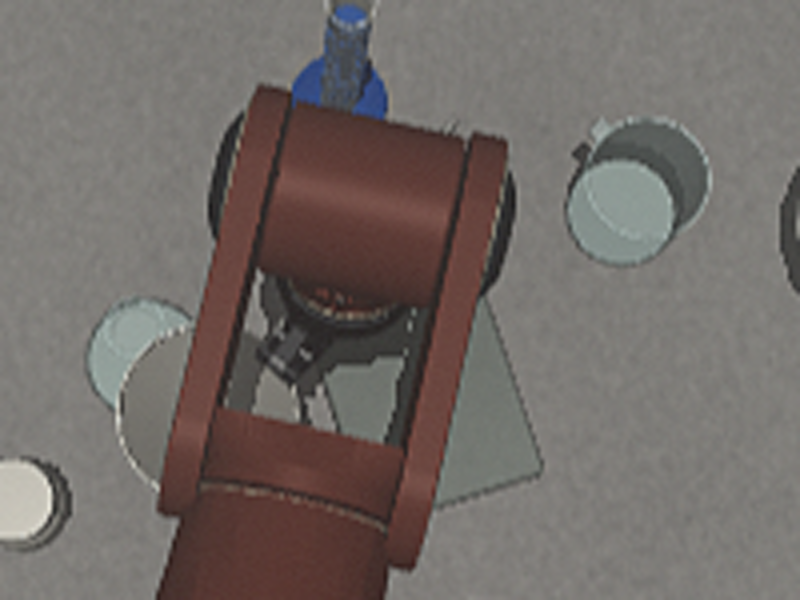

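The funnel rim spans about x=117 to 305 in this crop (centre roughly (212,415)), and it's swinging towards the flask as planned. I'll stop a bit short (about 2.07), then measure with the arm out of the way.

Call:
play_rows([
  [0,-0.9,-4,0.06,1],
  [0,-1.4,-8,0.11,1],
  [0,-1.7,-12,0.16,1],
  [0,-1.7,-16,0.21,1],
  [0,-1.6,-20,0.26,1],
  [0,-1.3,-24,0.31,1],
  [0,-0.8,-28,0.36,1],
  [0,-0.8,-28,0.36,1],
])

```text
time: 6.25
tool_pos: [0.5484, -0.0153, 0.2501]
tool_rot: [-0.191, -0.681, -0.191, 0.681]
contact_force: [-0.2, -0.7, 0.6]
gripper_width: -0.0
```

```bash
python3 nx.py .016 .05; python3 - <<'E'
from go import *
import pickle
for n in("top","side"):
    f=manip.grab_frame(n); pickle.dump(f,open(n+"3.pkl","wb"))
    a=f["img"][190:310,250:410] if n=="top" else f["img"][150:350,250:450]
    cv2.imwrite(f"pics/{n}3.png",cv2.resize(a,None,fx=5 if n=="top" else 3,fy=5 if n=="top" else 3,interpolation=cv2.INTER_CUBIC)[:,:,::-1])
E
```

```text
6.25 [ 0.548 -0.015  0.25 ] [-0.232 -0.661  0.613]
phi now 2.1245858853044566 r 0.07794258059177436
2.075 [ 0.096 -0.785 -3.913] 0.043530246831000596
2.025 [ 0.097 -1.316 -7.859] 0.09353024683100086
1.975 [  0.098  -1.649 -11.825] 0.14353024683100069
1.925 [  0.099  -1.784 -15.804] 0.19353024683100095
1.875 [  0.099  -1.719 -19.784] 0.24353024683100077
1.825 [  0.1    -1.456 -23.756] 0.2935302468310006
1.775 [  0.1    -0.994 -27.71 ] 0.34353024683100086
1.725 [  0.1    -0.335 -31.636] 0.3935302468310007
```

View pics/top3.png

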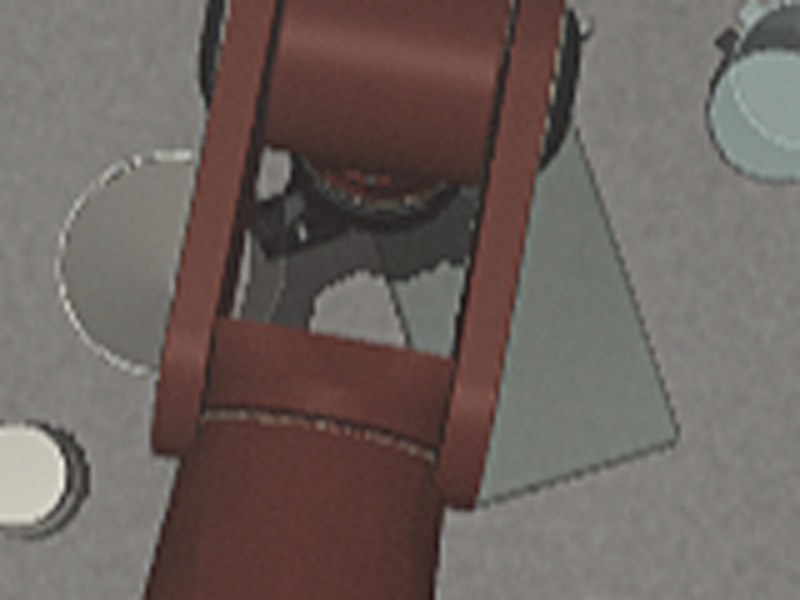

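View pics/side3.png

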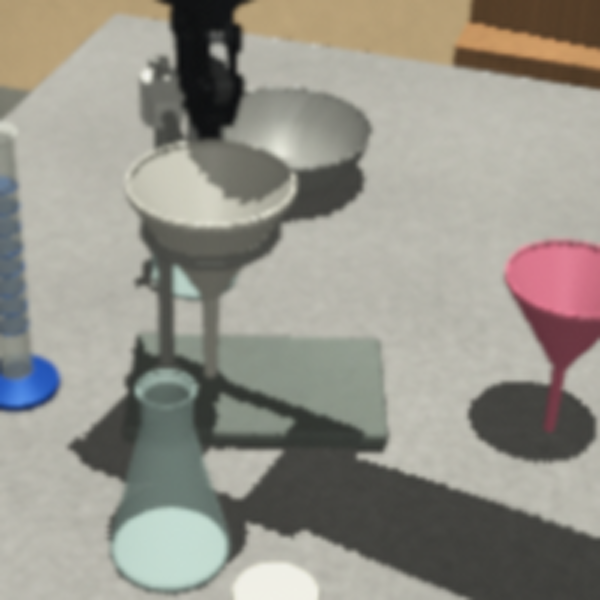

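Top view: rim left edge x≈60, top ≈150, bottom ≈375, so the centre is about (174,262). Side view: stem tip (211,377), flask mouth (166,389), so the stem still has some way to go.

```bash
python3 - <<'E'
from go import *
import pickle
t=pickle.load(open("top3.pkl","rb")); s=pickle.load(open("side3.pkl","rb")); t0=pickle.load(open("top0.pkl","rb"))
T=lambda u,v:((u+.5)/5-.5+250,(v+.5)/5-.5+190)
S=lambda u,v:((u+.5)/3-.5+250,(v+.5)/3-.5+150)
ang=lambda p:np.arctan2(p[1]-rod[1],p[0]-rod[0])%6.283
for n,p in(("rim T",P(t,*T(174,262),.298)),("tip S",P(s,*S(211,377),.156)),("rim S",P(s,*S(211,186),.298)),("mouth S",P(s,*S(166,389),.145))): print(n,p,ang(p),np.hypot(*(p[:2]-rod)))
# rim points by fit
pts=np.array([T(60,262),T(175,150),T(140,372),T(97,180),T(80,325)]);W=np.array([P(t,*q,.298)[:2] for q in pts])
A=np.c_[2*W,np.ones(len(W))]; c=np.linalg.lstsq(A,(W**2).sum(1),rcond=None)[0]; print("fit",c[:2],np.sqrt(c[2]+c[:2]@c[:2]))
# rim with known radius
from scipy.optimize import least_squares
c=least_squares(lambda c:np.hypot(*(W-c).T)-.05,[.51,.07]).x; print(c,ang(c),np.hypot(*(c-rod)))
E
```

```text
rim T [0.513 0.073 0.298] 2.123667272721981 0.17201336199322004
tip S [0.506 0.081 0.156] 2.132460215098353 0.18186086477814933
rim S [0.505 0.084 0.298] 2.1289065046019187 0.18531703220618528
mouth S [0.534 0.089 0.145] 1.9743364383758424 0.17671248974070466
fit [0.513 0.073] 0.05041648653578082
[0.513 0.073] 2.123916209445559 0.17198225959643254
```

All estimates agree: arm at 2.124 rad, mouth at 1.968 to 1.974 rad. I'll advance 0.153 rad.

Call:
play_rows([
  [0,-0.8,-4,0.05,1],
  [0,-1.3,-8,0.1,1],
  [0,-1.6,-10.5,0.13,1],
  [0,-1.7,-12.2,0.15,1],
  [0,-1.7,-12.2,0.15,1],
  [0,-1.7,-12.2,0.15,1],
])

```text
time: 7.1
tool_pos: [0.558, -0.0077, 0.2502]
tool_rot: [0.139, 0.693, 0.139, -0.693]
contact_force: [-1.2, -0.1, -0.6]
gripper_width: 0.003
```

```bash
python3 nx.py .016 .05|head -2; python3 - <<'E'
from go import *
import pickle
f=manip.grab_frame("side"); pickle.dump(f,open("side4.pkl","wb"))
cv2.imwrite("pics/side4.png",cv2.resize(f["img"][190:300,270:370],None,fx=5,fy=5,interpolation=cv2.INTER_CUBIC)[:,:,::-1])
E
```

```text
7.1 [ 0.558 -0.008  0.25 ] [-1.184 -0.145 -0.633]
phi now 1.9705168782115594 r 0.07785954722744738
```

View pics/side4.png

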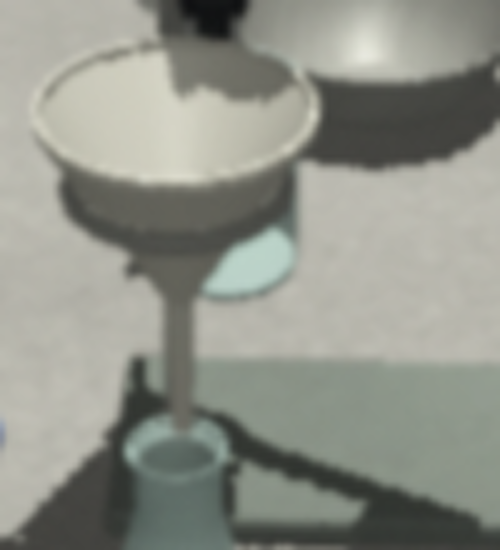

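The stem tip is at (183,430) and the mouth centre at (178,450). Now I'll take the finger away, back and then up.

Call:
play_rows([
  [0,0,8,0,1],
  [0,0,18,0,1],
  [0,0,28,0,1],
  [-40,0,30,0,1],
  [-90,0,30,0,1],
  [-140,0,30,0,1],
  [-150,0,30,0,1],
  [-150,0,30,0,1],
])

```text
time: 8.15
tool_pos: [0.5302, -0.0195, 0.401]
tool_rot: [0.139, 0.694, 0.139, -0.693]
contact_force: [0.2, -0.6, -0.7]
gripper_width: -0.0
```

```bash
python3 - <<'E'
from go import *
import pickle
s=pickle.load(open("side4.pkl","rb"))
S=lambda u,v:((u+.5)/5-.5+270,(v+.5)/5-.5+190)
ang=lambda p:np.arctan2(p[1]-rod[1],p[0]-rod[0])%6.283
for n,p in(("tip S",P(s,*S(183,430),.156)),("mouth S",P(s,*S(178,450),.145)),("rim",P(s,*S(176,112),.298))): print(n,p,ang(p))
# direct aim: from +y-ish retreat tool to see: goal (.45,-.25,.40)
print(rel(.42,-.30,.40))
E
```

```text
tip S [0.53  0.091 0.156] 1.9878626419343384
mouth S [0.533 0.09  0.145] 1.9764123836589393
rim [0.529 0.094 0.298] 1.9862439326546362
(array([  0.852, 216.369, 209.749]), 0.0)
```

Call:
play_rows([
  [0,36,35,0,1],
  [0,72,70,0,1],
  [0,108,105,0,1],
  [0,144,140,0,1],
  [0,180,175,0,1],
  [0,216,210,0,1],
  [0,216,210,0,1],
  [0,216,210,0,1],
])

```text
time: 9.15
tool_pos: [0.4195, -0.299, 0.3983]
tool_rot: [-0.138, -0.693, -0.14, 0.694]
contact_force: [-0.1, 1.6, 0.2]
gripper_width: 0.002
```

```bash
python3 - <<'E'
from go import *
import pickle
o=[]
for n,(a,b,c,d) in(("top",(190,290,250,370)),("side",(190,290,260,380))):
    f=manip.grab_frame(n); pickle.dump(f,open(n+"5.pkl","wb")); o.append(cv2.resize(f["img"][a:b,c:d],(720,600),interpolation=cv2.INTER_CUBIC)[:, :400])
cv2.imwrite("pics/fin.png",np.hstack(o)[:,:,::-1]); print(manip.state()["tool_pos"])
E
```

```text
[ 0.42  -0.299  0.399]
```

View pics/fin.png

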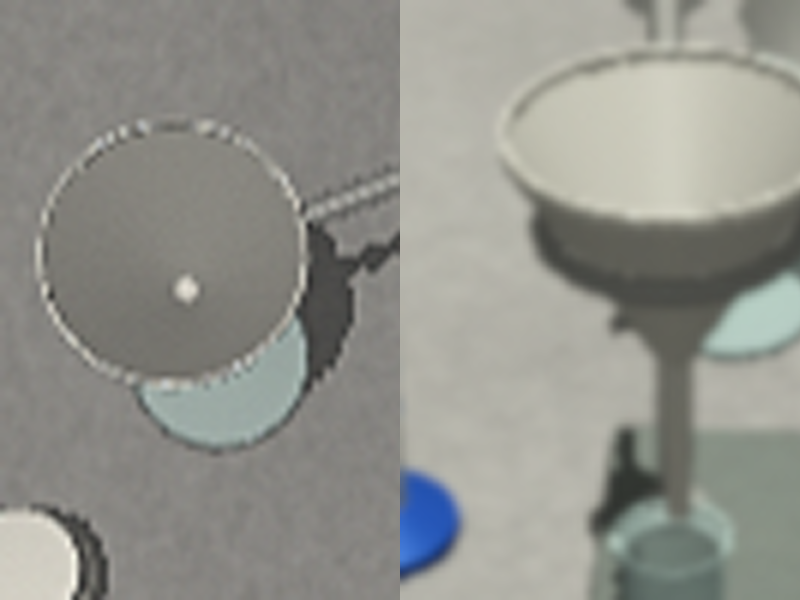

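The top view shows the rim centre at (172,254) and the bore spot at (186,290), with the flask foot beneath. The side view shows the tip at (678,515) and the mouth centre at about (672,540).

```bash
python3 - <<'E'
from go import *
import pickle
t=pickle.load(open("top5.pkl","rb"));s=pickle.load(open("side5.pkl","rb"))
T=lambda u,v:((u+.5)/6-.5+250,(v+.5)/6-.5+190)
S=lambda u,v:((u-400+.5)/6-.5+260,(v+.5)/6-.5+190)
for n,p in(("rim T",P(t,*T(172,254),.298)),("bore T",P(t,*T(186,290),.156)),("bore at .2",P(t,*T(186,290),.22)),("tip S",P(s,*S(678,515),.156)),("mouth S",P(s,*S(672,540),.145))):print(n,p)
print("mouth T .5364 .0851")
E
```

```text
rim T [0.535 0.087 0.298]
bore T [0.545 0.092 0.156]
bore at .2 [0.535 0.087 0.22 ]
tip S [0.531 0.09  0.156]
mouth S [0.533 0.09  0.145]
mouth T .5364 .0851
```

The rim axis is within about 2.5 mm of the mouth in both views, so I'm handing in.

```bash
python3 -c "
from plant import manip
print(manip.job_done())"
```

```text
the job is handed in; nothing more can be done
None
```

I swung the ring arm about 1.18 rad clockwise with the closed fingertip on the bare bar. Then I took the finger away and parked the gripper clear, and the arm stayed where I left it. The job was handed in just after 9 s on the robot's clock.

- **Alignment:** the top view puts the funnel's axis about 2 mm from the centre of the flask's mouth. The side view puts the stem tip about 2–3 mm from it. The limit is 10 mm.
- **Funnel and flask:** the funnel sat upright in the ring and the flask looked unmoved in the last picture. I judged both by eye.
- **Forces:** the readings taken between moves during the push stayed below about 2 N; I did not see the force within each move.
- **One disagreement:** the bright spot inside the funnel in the last top view would be about 11 mm from the mouth if taken as the stem tip. It fits the upper end of the stem at 220 mm height instead, and there it lines up with the rim centre, so I read it that way.
- **Not checked:** I did not measure the beaker, bowl, jar or cylinder for movement at the end.

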